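# Check a paint-pail lid on the thread gauge and sort it

### The arm

A 7-joint arm with a two-finger parallel gripper is mounted at the origin on the work surface. World frame = base frame: x ahead of the robot, y to its left, z up, the work surface at z = 0. Lengths are in m, angles in rad, forces in N, time in s.
With the tool pointing down it reaches from about 0.425 to 0.875 m from the base axis. Payload 4.7 kg.
Tool frame: the origin (TCP) lies midway between the tips of the shut fingers; the grasp point (between the pads) lies 19 mm behind it; z points along the fingers, x is the direction in which the jaws open and shut, and the axes are right-handed (so a half turn about z gives the same grasp; the last joint's range is limited). The gripper opens to 87 mm and grips with 3 to 60 N. Pads are 19 mm wide; open, the fingers measure 117 mm over their backs; the gripper's body (75 mm by 190 mm) begins 51 mm behind the grasp point.
Start: joints at [-1.091, 0.321, -0.07, 1.45, 0.023, 1.371, -0.057], TCP at [0.292, 0.581, 0.223] pointing down, gripper open.
Joint ranges: [-2.86, 2.86], [-0.3, 2.09], [-1.38, 1.24], [0.06, 2.45], [-1.56, 4.7], [0.09, 2.05], [-2.69, 2.69]. Speed limits (rad/s): [2.57, 2.57, 3.14, 3.14, 3.14, 3.14, 3.14].

### API

Orientations are given as a rotation vector (axis times angle).
In Python, from bench import get_state, eyes, ticket gives the robot as it stands.
- The arm moves only by the tool carry_out, never from a script. Its argument "motion" is a list of rows, each a list of 2 entries, a list of its own where there are three numbers: the shift along the world's x, y, z in m, then the turn about the world's z in rad. A call has 1 to 20 rows; each row is the pose to reach, as a shift and turn from the pose commanded when the call began; what a row does not reach only later rows make up. A row lasts 1/10 s, in which the tool goes at most 50 mm and 8.59 degrees, less where a joint would pass 70% of its speed; a pose out of reach is approached as far as the arm can. A call with a gripper value outside its range is refused whole. "grip" is the gripper command: -1 is fully open, 1 is shut, values between are in proportion, set as the call begins (left out, the last holds). The fingers move at their own pace and stop on an object; "squeeze" is the grip in N (left out, the last holds). Time passes only in rows, so rows that repeat a pose let the fingers close. It gives the time, the measured TCP pose, the force and the opening at its end, in the units of the state.
- get_state(): the state, without advancing time (a new reading comes with each control period).
- eyes.get_image(name): name is "scene" or "side" or "wrist"; returns a dict with "pixels" (384x512x3 uint8, blue, green, red), "mtx" (3x3 intrinsics, pixels), "extrinsics" (4x4, takes a point from camera to world coordinates). Camera axes: x right, y down, z forward; pixel columns grow to the right and rows downward; lengths in m; the calibration is good to about 2 mm. A picture is of the moment at which its call begins. There is no depth.
- ticket.close_job(): hands the job in, once; it reports no verdict.
The state is a dict: "time": time; "joint_positions": joint angles; "qd": joint speeds; "joint_torque": joint torques, N m; "position": TCP position; "tool_rot": TCP orientation; "ft_force": force on the tool from outside, world axes, zero at the start; "torque": the same for the moment, N m; "grip_width": opening from 0.0 (shut) to 1.0 (fully open).
Only numpy, scipy, OpenCV 4.12 (cv2) and the standard library are available. Lean on these libraries where they do the work, as an engineer would, in place of code of your own. Each camera call takes 0.05 s, during which the arm holds its last target. There are 200 camera calls.

### The job

Screw the paint-pail lid clockwise onto the thread gauge, gently and by feel, until it stops, and find out whether it turns fully home; do not force it. Then unscrew it and set it down upright: in the square wooden tray if it turned fully home, in the round steel dish if it stopped short. Leave the other things on the bench alone.

Things in the scene. Friction and masses are not known exactly. Their poses are not given: they have to be found in the camera images.
- lid: white screw lid, open side down, diameter 62 mm, shell 33 mm tall, 80 g; on top a bar handle to grip, 56 long x 14 wide, from 33 to 60 mm above the underside. Origin: centre of the underside; z up, x along the bar (half a turn round fits alike). Two round lugs inside, 5.5 mm thick, 6 mm above the underside, one under each end of the bar. It may be faulty, with a stop inside; this cannot be seen.
- gauge: thread gauge, fixed: steel plate 110 x 70 x 9 mm (long side along x), aluminium neck at its centre, 34 mm high, with a key on top up to 39 mm. Origin: centre of the plate's underside, z up. Two-start right-hand thread, 50 mm diameter, lead 24 mm (1 mm down per 15 degrees clockwise), 1 mm play round the lid. Delicate: 35 N in all at most; 0.1 N m of twist more than in free running is a stop. Friction holds a lid where left.
- gauge_entry (a point): on the neck's axis, 17 mm above the gauge's origin. The neck sits in the plate up to 10 degrees and 1 mm off. Lowered with its bar along the plate's long side (x, either way round), a lid lands on the thread with its underside near here; set over 15 degrees further clockwise, it may land up to 12 mm higher. Turned clockwise 20 to 40 degrees, its lugs go under the next thread turn.
- gauge_home (a point): on the neck's axis, 11 mm above the gauge's origin: the underside of a good lid fully home lies within 1 mm of it, about 2 mm off the plate; after 80 to 100 degrees it meets a solid end stop there, bar about square across the plate. A faulty lid stops solidly after 35 to 55 degrees, 3 mm higher, pushing sideways as well as twisting, and never gets lower.
- tray: square wooden tray, open on top, for good lids: 150 x 150 mm outside, 26 mm high, walls 7 mm and floor up to 7 mm thick, fixed. Origin: centre of its underside, axes along its sides.
- dish: round steel dish, open on top, for faulty lids: rim diameter 150 mm, 26 mm high, walls 3 mm, floor 4 mm thick, fixed. Origin: centre of its underside.
- paint_jar: closed jar of paint, 68 mm diameter, 75 mm tall; to be left alone. Origin: centre of its underside.
- tape_roll: roll of tape lying flat, 90 mm diameter, 25 mm tall; to be left alone. Origin: centre of its underside.
- brush: paint brush 200 mm long lying on the bench; to be left alone.
Not all that is in view belongs to the job. What is shaped like the lid but turquoise is not meant. Of the things that look like the dish, take the one that is farthest from the robot's base at the start.

How it is judged:
By the outcome, as a careful person would: the job done as asked, in the order asked, and still so for the second after the job is handed in, with the robot touching nothing.
It also fails if it takes over 72 s, if anything falls off the work surface, if the arm or the gripper's body presses on something with over 40 N, if the wrist force passes 120 N, or if a joint passes its speed limit or range.

## Working session

There is one attempt and no reset: what is moved stays moved. The work goes in short steps, Python scripts to look and compute and a tool call to move; the robot and the scene stay as the last step left them, time stands still between calls to the robot, and variables do not carry over. Pictures are saved under pics/ and viewed, about 8 in all and at most 12, crops included, and the job is handed in when it is done.

Besides the shell and the picture viewer there is one more tool, called as name([rows], argument=value, ...), one row to a line, values as JSON. carry_out: Moves the arm, as the interface text tells. Its arguments: {"type":"object","properties":{"motion":{"type":"array","items":{"type":"array"}},"grip":{"type":"number"},"squeeze":{"type":"number"}},"required":["motion"]}

```bash
ls; mkdir -p pics
cat > h.py <<'E'
import numpy as np, cv2
from bench import get_state, eyes, ticket
def grab(n,f=None):
    d=eyes.get_image(n); d={k:np.array(v) for k,v in d.items()}
    if f: cv2.imwrite('pics/'+f,d['pixels'])
    np.savez('%s.npz'%n,**d); return d
def load(n): return dict(np.load('%s.npz'%n))
def ray(d,uv):
    r=np.linalg.inv(d['mtx'])@np.array([uv[0],uv[1],1.]); R=d['extrinsics']
    return R[:3,3],R[:3,:3]@r
def plane(d,uv,z):
    o,r=ray(d,uv); return o+r*(z-o[2])/r[2]
def tri(d1,u1,d2,u2):
    o1,r1=ray(d1,u1);o2,r2=ray(d2,u2)
    s=np.linalg.lstsq(np.c_[r1,-r2],o2-o1,rcond=None)[0]
    a,b=o1+r1*s[0],o2+r2*s[1]; return (a+b)/2,np.linalg.norm(a-b)
def proj(d,p):
    R=d['extrinsics']; c=R[:3,:3].T@(np.array(p)-R[:3,3]); q=d['mtx']@c; return q[:2]/q[2]
E
python3 - <<'E'
from h import *
a=grab('scene');b=grab('side')
for d in(a,b): print(d['extrinsics'].round(3).tolist(),d['mtx'][0,0])
cv2.imwrite('pics/a.png',cv2.resize(a['pixels'],(800,600)))
cv2.imwrite('pics/b.png',cv2.resize(b['pixels'],(800,600)))
s=get_state();print(s)
E
```

```text
pics
[[-0.156, 0.613, -0.775, 1.378], [0.988, 0.112, -0.11, 0.152], [0.019, -0.782, -0.623, 0.733], [0.0, 0.0, 0.0, 1.0]] 384.80134271301137
[[0.998, -0.046, 0.04, 0.51], [-0.06, -0.692, 0.719, -0.805], [-0.005, -0.72, -0.694, 0.849], [0.0, 0.0, 0.0, 1.0]] 393.2096645323352
{'time': 0.1, 'joint_positions': array([-1.09093027,  0.32176704, -0.0701032 ,  1.45153203,  0.02265631,
        1.37078523, -0.05688992]), 'qd': array([ 5.14497489e-04,  7.82510698e-05, -4.53012282e-04, -3.57848744e-03,
       -1.81614741e-04,  1.57407967e-03, -9.28452316e-04]), 'joint_torque': array([-9.35489561e-05, -4.92569590e+01, -4.05734070e-01, -3.13398671e+01,
       -6.40722038e-02,  3.94695054e-02,  8.53968049e-05]), 'position': array([0.29175463, 0.5803056 , 0.22156977]), 'tool_rot': array([ 2.67323025e+00,  1.64835880e+00, -2.15541295e-03]), 'ft_force': array([ 0.76269893,  0.94138502, -0.64077472]), 'torque': array([ 0.01201128,  0.00234672, -0.01069572]), 'grip_width': 1.0050193730381738}
```

View pics/a.png

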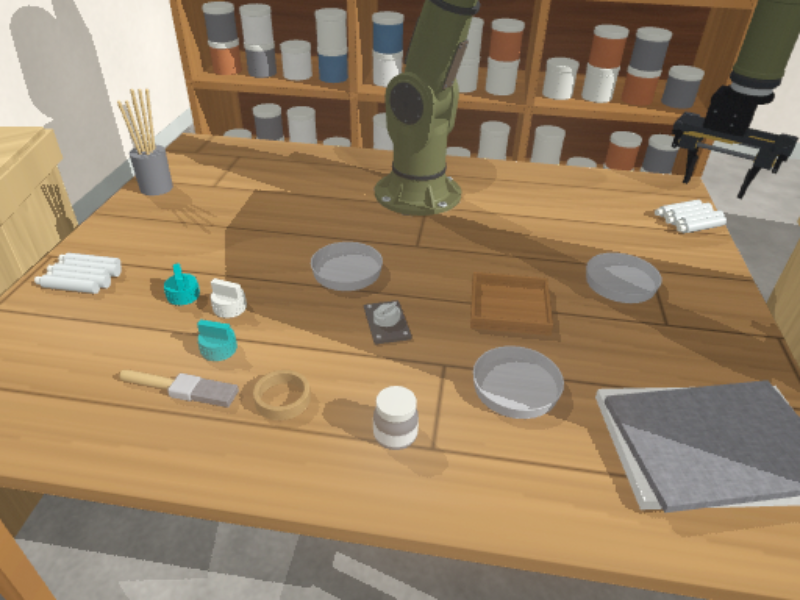

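View pics/b.png

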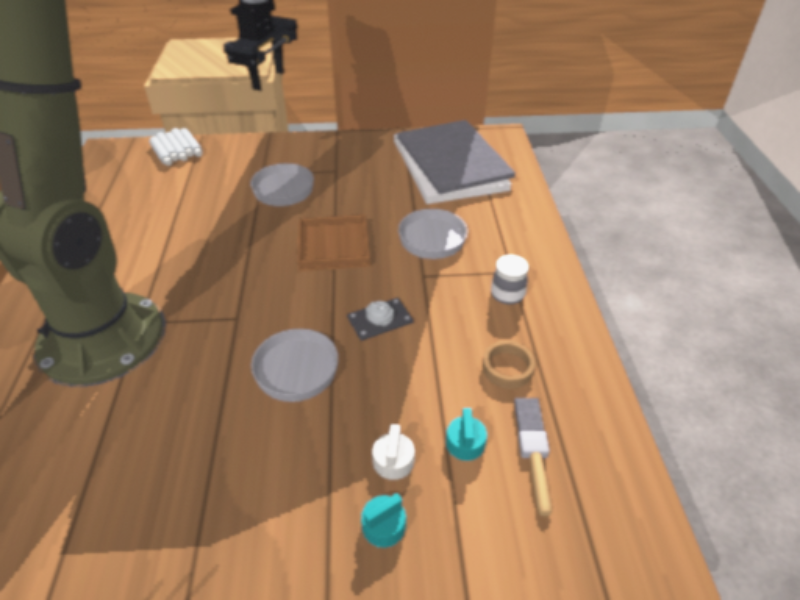

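View a shows the arm at top, with three dish-like objects at (347,266), (623,277) and (518,382). The white lid is at (228,298) and its turquoise lookalikes are at (181,287) and (217,340). The gauge is at (387,320), the tray at (511,303), the jar at (396,416) and the tape at (282,395). View b shows the same things: lid (393,455), gauge (380,317), tray (336,242), dishes (283,184), (432,234) and (295,365).

```bash
cat > m.py <<'E'
from h import *
a=load('scene');b=load('side');k=.64
T=lambda u,v:tri(a,np.array(u)*k,b,np.array(v)*k)
for n,u,v in [('dishA',(347,266),(295,365)),('dishB',(623,277),(283,184)),('dishC',(518,382),(432,234)),('tray',(511,303),(336,242)),('gaugetop',(387,313),(380,311)),('lid',(228,298),(393,450)),('turq1',(181,287),(384,518)),('turq2',(217,340),(467,435))]:
    p,e=T(u,v); print(n,p.round(3),'err',round(e,4),'dist',np.hypot(p[0],p[1]).round(3))
# white lid masks
for n,d,c in (('a',a,(228,298)),('b',b,(393,452))):
    hsv=cv2.cvtColor(d['pixels'],cv2.COLOR_BGR2HSV)
    m=((hsv[...,1]<60)&(hsv[...,2]>110)).astype(np.uint8)
    c=np.array(c)*k; w=np.zeros_like(m); x,y=c.astype(int); w[y-25:y+25,x-25:x+25]=1
    m*=w; ys,xs=np.nonzero(m); print(n,len(xs),xs.min(),xs.max(),ys.min(),ys.max())
def crop(d,c,h,s): 
    x,y=(np.array(c)*k).astype(int); return cv2.resize(d['pixels'][y-h:y+h,x-h:x+h],(s,s),interpolation=cv2.INTER_CUBIC)
g=np.vstack([np.hstack([crop(a,(228,298),25,300),crop(a,(387,318),25,300)]),np.hstack([crop(b,(393,452),25,300),crop(b,(380,317),25,300)])])
cv2.imwrite('pics/c.png',g)
E
python3 m.py
```

```text
dishA [ 0.37  -0.101  0.011] err 0.003 dist 0.384
dishB [0.309 0.467 0.014] err 0.0043 dist 0.56
dishC [0.648 0.253 0.011] err 0.0043 dist 0.696
tray [0.438 0.238 0.012] err 0.0062 dist 0.499
gaugetop [0.524 0.01  0.024] err 0.0039 dist 0.524
lid [ 0.533 -0.294  0.026] err 0.0011 dist 0.609
turq1 [ 0.513 -0.399  0.023] err 0.0013 dist 0.65
turq2 [ 0.649 -0.271  0.023] err 0.0029 dist 0.703
a 486 121 157 177 214
b 720 238 265 271 306
```

View pics/c.png

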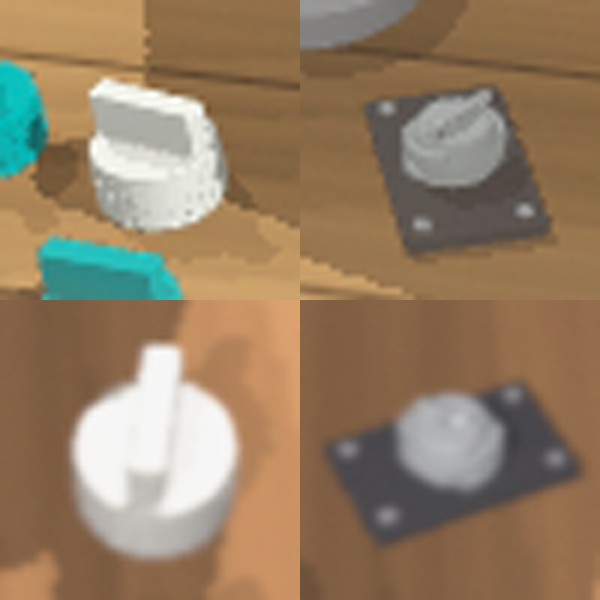

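```bash
cat > m2.py <<'E'
from h import *
a=load('scene');b=load('side')
def P(d,o,l,z): return np.array([plane(d,(o[0]+x/6,o[1]+y/6),z)[:2] for x,y in l])
for nm,pts in (('bar a',P(a,(120,165),[(95,85),(115,80),(190,110),(205,103)],.06)),('bar b',P(b,(226,264),[(143,47),(182,47),(127,170),(165,175)],.06))):
    d=pts[2:].mean(0)-pts[:2].mean(0); print(nm,pts.mean(0).round(4),np.degrees(np.arctan2(d[1],d[0])),np.linalg.norm(d))
for nm,pts in (('pl a',P(a,(222,178),[(65,105),(195,88),(250,232),(108,255)],.009)),('pl b',P(b,(218,177),[(25,145),(218,80),(280,170),(82,245)],.009))):
    print(nm,pts.mean(0).round(4),[(np.linalg.norm(e).round(3),np.degrees(np.arctan2(e[1],e[0])).round(1)) for e in np.roll(pts,-1,0)-pts])
print(P(a,(222,178),[(140,135),(190,95)],.039))
E
python3 m2.py
```

```text
bar a [ 0.5293 -0.2926] 78.34030209481787 0.05240199039036371
bar b [ 0.533  -0.2989] -99.81657962083638 0.05639115251214744
pl a [0.5284 0.0118] [(np.float64(0.067), np.float64(112.3)), (np.float64(0.112), np.float64(22.3)), (np.float64(0.069), np.float64(-66.3)), (np.float64(0.114), np.float64(-158.4))]
pl b [0.5253 0.0044] [(np.float64(0.106), np.float64(22.1)), (np.float64(0.07), np.float64(-68.0)), (np.float64(0.107), np.float64(-156.3)), (np.float64(0.073), np.float64(111.4))]
[[0.54147834 0.00706375]
 [0.50692889 0.02558621]]
```

Dish C, view a (518,382), is the farthest from the base (0.70 m, against 0.56 and 0.38), so it is the dish meant. The white lid sits at (0.531,-0.296) with its bar at about 79.5°. The gauge is at (0.527,0.008) with its long side at about 22.5°. I'm moving above the lid.

carry_out([
  [[0.03, -0.05, 0], -0.12],
  [[0.05, -0.1, 0], -0.2],
  [[0.08, -0.15, 0], -0.3],
  [[0.12, -0.2, 0], -0.4],
  [[0.15, -0.24, 0], -0.5],
  [[0.18, -0.28, 0], -0.6],
  [[0.2, -0.33, 0], -0.7],
  [[0.22, -0.38, 0], -0.8],
  [[0.23, -0.43, 0], -0.9],
  [[0.24, -0.48, 0], -1.0],
  [[0.24, -0.53, 0], -1.1],
  [[0.24, -0.58, 0], -1.2],
  [[0.24, -0.63, 0], -1.288],
  [[0.24, -0.68, 0], -1.288],
  [[0.24, -0.73, 0], -1.288],
  [[0.24, -0.78, 0], -1.288],
  [[0.24, -0.83, 0], -1.288],
  [[0.239, -0.877, 0], -1.288],
  [[0.239, -0.877, 0], -1.288],
  [[0.239, -0.877, 0], -1.288],
], grip=-1)

```text
time: 2.1
position: [0.528, -0.3037, 0.2223]
tool_rot: [3.122, -0.302, -0.002]
ft_force: [0.7, -0.4, 0.2]
grip_width: 1.0
```

Run:
```python
from h import *
d=grab('wrist','d.png'); s=get_state()
print(s['time'],s['position'],s['tool_rot'],s['ft_force'],s['joint_positions'].round(2)); print(d['extrinsics'].round(3).tolist())
```

```text
2.15 [ 0.5291565  -0.29982474  0.22203798] [ 3.12580139e+00 -2.96878477e-01 -2.46839221e-03] [-0.18892729  1.24117371 -0.59339917] [-0.11  0.27  0.7   1.58 -0.17  1.35  0.42]
[[0.982, -0.183, -0.057, 0.543], [-0.191, -0.938, -0.289, -0.225], [-0.0, 0.295, -0.956, 0.384], [0.0, 0.0, 0.0, 1.0]]
```

View pics/d.png

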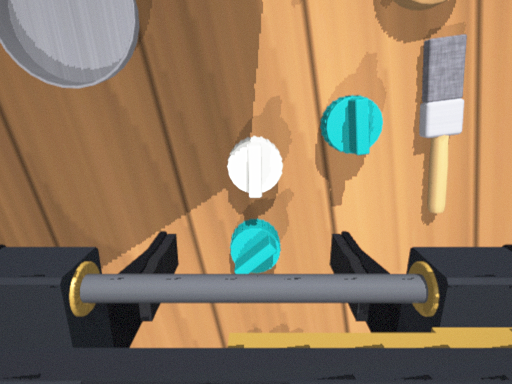

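The wrist view shows the white lid at about (255,165), its bar running from (255,143) to (255,196). Turquoise lids are at (353,125) and (255,248).

Run:
```python
from h import *
d=load('wrist');g=d['pixels'][130:205,215:295]
cv2.imwrite('pics/e.png',cv2.resize(g,None,fx=7,fy=7,interpolation=cv2.INTER_CUBIC))
```

```text
(no output)
```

View pics/e.png

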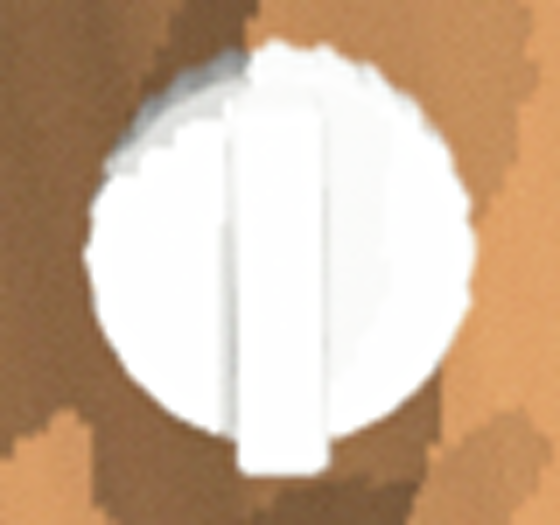

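The crop shows the lid's bar top with corners at (237,105), (321,105), (238,473) and (328,473). It is the white, ribbed lid that the task describes.

Run:
```python
from h import *
d=load('wrist')
p=np.array([plane(d,(215+x/7-.43,130+y/7-.43),.06)[:2] for x,y in [(237,105),(321,105),(238,473),(328,473)]])
e=p[:2].mean(0)-p[2:].mean(0);print(p.mean(0),np.degrees(np.arctan2(e[1],e[0])),np.linalg.norm(e))
# disc bottom outline: widest columns at z~.02
q=[plane(d,(215+x/7,130+y/7),.03)[:2] for x,y in((88,255),(472,250))];print(q,np.mean(q,0))
s=get_state();r=s['tool_rot'];print(s['time'],s['position'],np.degrees(2*np.arctan2(r[1],r[0])))
```

```text
[ 0.53021685 -0.29520212] 79.63741739519841 0.0564308690246056
[array([ 0.49968372, -0.28997392]), array([ 0.56141249, -0.30115545])] [ 0.53054811 -0.29556469]
2.15 [ 0.5291565  -0.29982474  0.22203798] -10.850985288807754
```

carry_out([
  [[0, 0.001, -0.04], 0.007],
  [[0, 0.001, -0.08], 0.007],
  [[0, 0.001, -0.12], 0.007],
  [[0, 0.001, -0.15], 0.007],
  [[0, 0.001, -0.17], 0.007],
  [[0, 0.001, -0.18], 0.007],
  [[0, 0.001, -0.18], 0.007],
  [[0, 0.001, -0.18], 0.007],
  [[0, 0.001, -0.18], 0.007],
], grip=-1)

```text
time: 3.05
position: [0.5321, -0.2955, 0.0441]
tool_rot: [3.129, -0.275, 0.004]
ft_force: [0.5, 0.0, 0.4]
grip_width: 0.994
```

carry_out([
  [[0, 0, -0.007], 0],
  [[0, 0, -0.007], 0],
  [[0, 0, -0.007], 0],
  [[0, 0, -0.007], 0],
], grip=-1)

```text
time: 3.45
position: [0.531, -0.2953, 0.0357]
tool_rot: [3.129, -0.276, 0.0]
ft_force: [-1.4, -0.2, 0.4]
grip_width: 1.001
```

carry_out([
  [[0, 0, 0], 0],
  [[0, 0, 0], 0],
  [[0, 0, 0], 0],
  [[0, 0, 0], 0],
  [[0, 0, 0], 0],
  [[0, 0, 0], 0],
  [[0, 0, 0], 0],
  [[0, 0, 0], 0],
], grip=1, squeeze=25)

```text
time: 4.25
position: [0.531, -0.2953, 0.0356]
tool_rot: [3.129, -0.276, 0.0]
ft_force: [-0.1, -0.1, -0.6]
grip_width: 0.36
```

Run:
```python
from h import *
s=get_state();print({k:np.round(s[k],4) for k in('time','position','tool_rot','ft_force','torque','grip_width')})
```

```text
{'time': np.float64(4.25), 'position': array([ 0.531 , -0.2953,  0.0356]), 'tool_rot': array([ 3.1294e+00, -2.7610e-01,  1.0000e-04]), 'ft_force': array([-0.0693, -0.0979, -0.606 ]), 'torque': array([-0.1098,  0.0664, -0.0417]), 'grip_width': np.float64(0.3596)}
```

carry_out([
  [[0, 0, 0], 0],
  [[0, 0, 0], 0],
  [[0, 0, 0], 0],
  [[0, 0, 0], 0],
  [[0, 0, 0], 0],
])

```text
time: 4.75
position: [0.5309, -0.2952, 0.0356]
tool_rot: [-3.129, 0.276, -0.0]
ft_force: [-1.0, 0.4, 0.1]
grip_width: 0.162
```

carry_out([
  [[0, 0, 0.04], 0],
  [[0, 0, 0.08], 0],
  [[0, 0, 0.12], 0.1],
  [[0, 0.02, 0.15], 0.25],
  [[0.01, 0.04, 0.18], 0.4],
  [[0.01, 0.06, 0.18], 0.54],
  [[0.02, 0.09, 0.18], 0.68],
  [[0.02, 0.12, 0.18], 0.82],
  [[0.03, 0.15, 0.18], 0.96],
  [[0.03, 0.18, 0.18], 1.1],
  [[0.04, 0.21, 0.18], 1.24],
  [[0.04, 0.24, 0.18], 1.38],
  [[0.05, 0.27, 0.18], 1.52],
  [[0.06, 0.3, 0.18], 1.66],
  [[0.06, 0.32, 0.18], 1.8],
  [[0.07, 0.345, 0.18], 1.94],
  [[0.07, 0.345, 0.18], 2.08],
  [[0.07, 0.345, 0.18], 2.2],
  [[0.07, 0.345, 0.18], 2.32],
  [[0.07, 0.345, 0.18], 2.32],
])

```text
time: 6.75
position: [0.6008, 0.0497, 0.2152]
tool_rot: [-1.502, -2.759, 0.0]
ft_force: [-0.3, -0.8, -1.0]
grip_width: 0.156
```

carry_out([
  [[0, 0, 0], 0],
  [[0, 0, 0], 0],
  [[0, 0, 0], 0],
])

```text
time: 7.05
position: [0.6009, 0.0497, 0.2156]
tool_rot: [-1.505, -2.758, -0.0]
ft_force: [-0.5, 0.0, -0.6]
grip_width: 0.156
```

Run:
```python
from h import *
d=grab('wrist')
s=get_state();print({k:np.round(s[k],4) for k in('time','position','tool_rot','ft_force','torque','grip_width','joint_positions')})
g=[.527,.008,.034];u=proj(d,g);print(u)
x,y=u.astype(int);x0,y0=max(x-65,0),max(y-65,0);print(x0,y0)
cv2.imwrite('pics/f.png',np.hstack([cv2.resize(d['pixels'],(400,300)),]) if 0 else cv2.resize(d['pixels'][y0:y0+130,x0:x0+150],None,fx=4.6,fy=4.6,interpolation=cv2.INTER_CUBIC))
```

```text
{'time': np.float64(7.1), 'position': array([0.6009, 0.0497, 0.2155]), 'tool_rot': array([-1.5041, -2.758 , -0.    ]), 'ft_force': array([ 1.0041,  0.0721, -0.1212]), 'torque': array([ 0.0642,  0.0195, -0.0124]), 'grip_width': np.float64(0.1607), 'joint_positions': array([-0.3271,  0.2237,  0.2357,  1.5934, -0.0534,  1.3309,  2.0586])}
[258.23994832  97.24018783]
193 32
```

View pics/f.png

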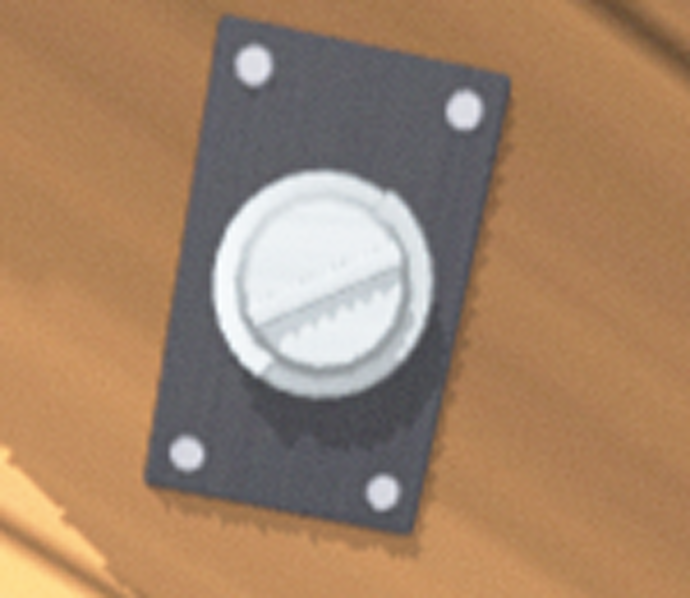

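The crop shows the plate with corners at (222,15), (510,78), (410,535) and (148,482). The neck's top disc is centred at about (322,283), with its key running from (255,328) to (402,268).

Run:
```python
from h import *
d=load('wrist'); F=lambda x,y:(193+x/4.6-.4,32+y/4.6-.4)
pc=np.array([plane(d,F(*c),.009)[:2] for c in[(222,15),(510,78),(410,535),(148,482)]])
print(pc.mean(0),[(np.linalg.norm(e).round(4),np.degrees(np.arctan2(e[1],e[0])).round(1)) for e in np.roll(pc,-1,0)-pc])
for nm,pts,z in(('core',[(238,283),(407,283),(322,193),(322,372)],.034),('key',[(255,328),(402,268)],.037)):
    q=np.array([plane(d,F(*c),z)[:2] for c in pts]);print(nm,q.round(4).tolist(),q.mean(0))
q=q[1]-q[0];print('key',np.degrees(np.arctan2(q[1],q[0])))
# step marks relative centre
for c in[(385,195),(262,375),(322,283)]: print(plane(d,F(*c),.03)[:2])
# held lid height check: TCP projection
print(proj(d,[.6009,.0497,.24]))
```

```text
[0.52127835 0.0102897 ] [(np.float64(0.0682), np.float64(111.6)), (np.float64(0.1082), np.float64(21.9)), (np.float64(0.0676), np.float64(-68.5)), (np.float64(0.108), np.float64(-157.8))]
core [[0.5314, -0.0063], [0.5107, 0.0257], [0.5053, -0.0008], [0.5374, 0.0202]] [0.52119447 0.00968978]
key [[0.5375, 0.0021], [0.5089, 0.0228]] [0.52320136 0.0124736 ]
key 144.1202729371821
[0.49764461 0.01121172]
[0.54551939 0.00904068]
[0.52099308 0.00961896]
[253.09350002 271.97131004]
```

carry_out([
  [[0, 0, -0.04], 0],
  [[0, 0, -0.08], 0],
  [[0, 0, -0.11], 0],
  [[0, 0, -0.125], 0],
  [[0, 0, -0.125], 0],
  [[0, 0, -0.125], 0],
  [[0, 0, -0.125], 0],
])

```text
time: 7.8
position: [0.6026, 0.0499, 0.0928]
tool_rot: [1.502, 2.756, 0.004]
ft_force: [0.7, -0.4, -1.2]
grip_width: 0.157
```

Run:
```python
from h import *
d=grab('wrist')
s=get_state();print({k:np.round(s[k],4) for k in('time','position','tool_rot','ft_force','torque','grip_width')})
cv2.imwrite('pics/g.png',cv2.resize(d['pixels'],(800,600),interpolation=cv2.INTER_CUBIC))
```

```text
{'time': np.float64(7.85), 'position': array([0.6025, 0.0499, 0.0927]), 'tool_rot': array([1.5016, 2.7563, 0.0037]), 'ft_force': array([ 0.542 , -0.7001, -0.7771]), 'torque': array([ 0.0552,  0.0606, -0.0041]), 'grip_width': np.float64(0.1573)}
```

View pics/g.png

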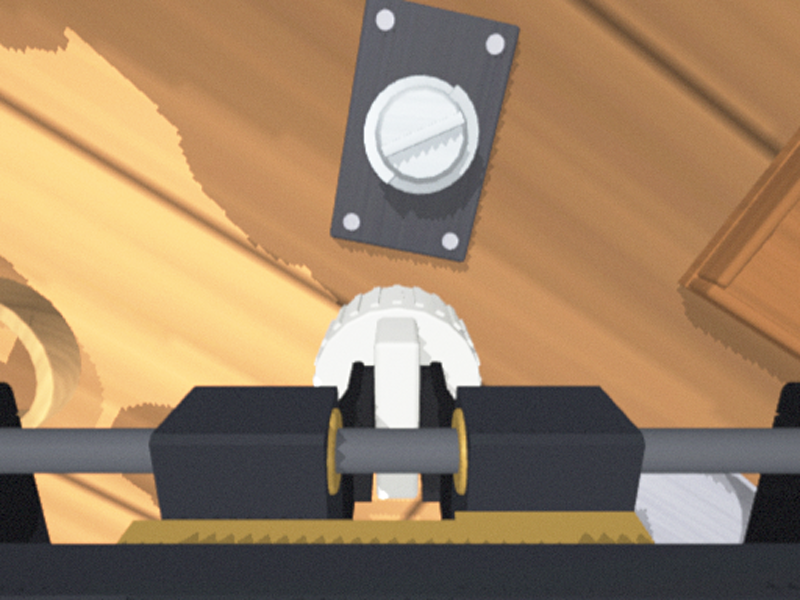

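The view shows the held lid's bar top from (375–418, 343) to (376–418, 499), and its disc ahead of the fingers. The gauge's top disc is centred at (422,133). The plate corners run (366,0), (519,27), (465,262) and (331,235).

```bash
cat > pl.py <<'E'
from h import *
d=load('wrist');print(d['mtx'][0,0],d['extrinsics'][:3,3]); F=lambda x,y:(x*.64-.18,y*.64-.18)
Q=lambda l,z:np.array([plane(d,F(*c),z)[:2] for c in l])
lz=.0927-.0356
b=Q([(376,343),(418,343),(376,499),(418,499)],lz+.06);print('bar',b.mean(0),np.linalg.norm(b[0]-b[2]),np.linalg.norm(b[0]-b[1]));e=b[:2].mean(0)-b[2:].mean(0);print(np.degrees(np.arctan2(e[1],e[0])))
p=Q([(366,-2),(519,27),(465,262),(331,235)],.009);print('plate',p.mean(0),[(np.linalg.norm(e).round(4),np.degrees(np.arctan2(e[1],e[0])).round(1)) for e in np.roll(p,-1,0)-p])
# neck top circle by Hough/ellipse: core edges
g=cv2.resize(d['pixels'],(800,600),interpolation=cv2.INTER_CUBIC)
hsv=cv2.cvtColor(g,cv2.COLOR_BGR2HSV); m=((hsv[...,2]>130)&(hsv[...,1]<70)).astype(np.uint8)
m[:, :340]=0;m[:,500:]=0;m[:60]=0;m[210:]=0
cs,_=cv2.findContours(m,0,2);c=max(cs,key=cv2.contourArea);el=cv2.fitEllipse(cv2.convexHull(c));print(el)
for z in(.022,.028,.034):print(z,Q([el[0]],z))
print('core',Q([(376,134),(468,134)],.034),Q([(422,81),(422,182)],.034),Q([(422,133)],.034))
E
python3 pl.py
```

```text
314.38872619578 [0.53427034 0.00641663 0.25460186]
bar [0.60234966 0.05023745] 0.055512514216851286 0.012574526274003945
-147.11865921204395
plate [0.52165245 0.01048327] [(np.float64(0.0688), np.float64(113.4)), (np.float64(0.108), np.float64(22.4)), (np.float64(0.069), np.float64(-68.6)), (np.float64(0.1057), np.float64(-157.7))]
((420.78265380859375, 133.45407104492188), (116.1004638671875, 120.91667938232422), 26.953062057495117)
0.022 [[0.52020249 0.00964546]]
0.028 [[0.52056537 0.00956217]]
0.034 [[0.52092826 0.00947888]]
core [[ 0.53140432 -0.00633435]
 [ 0.5102589   0.02639498]] [[ 0.50372977 -0.00138834]
 [ 0.53722508  0.0209834 ]] [[0.52049779 0.00981113]]
```

carry_out([
  [[-0.03, -0.015, 0], 0],
  [[-0.06, -0.03, 0], 0],
  [[-0.075, -0.037, 0], 0],
  [[-0.0815, -0.0404, 0], 0],
  [[-0.0815, -0.0404, 0], 0],
  [[-0.0815, -0.0404, 0], 0],
  [[-0.0815, -0.0404, 0], 0],
  [[-0.0815, -0.0404, 0], 0],
])

```text
time: 8.65
position: [0.5202, 0.0098, 0.0906]
tool_rot: [1.502, 2.759, 0.0]
ft_force: [0.0, -0.5, -0.8]
grip_width: 0.159
```

```bash
cat > st.py <<'E'
from h import *
s=get_state();r=s['tool_rot']
print({k:np.round(s[k],4).tolist() for k in('time','position','tool_rot','ft_force','torque','grip_width')},'jaw',np.degrees(2*np.arctan2(r[1],r[0])).round(2)%360, 'off',(s['position']-[.5210,.0098,.0356])*1000)
E
python3 st.py
```

```text
{'time': 8.65, 'position': [0.5202, 0.0098, 0.0906], 'tool_rot': [1.5017, 2.7591, 0.0002], 'ft_force': [0.0242, -0.5406, -0.8078], 'torque': [0.061, 0.0031, -0.0188], 'grip_width': 0.1585} jaw 122.89 off [-8.22779892e-01  3.50651683e-02  5.50034479e+01]
```

carry_out([
  [[0.0007, 0, -0.01], 0],
  [[0.0007, 0, -0.015], 0],
  [[0.0007, 0, -0.02], 0],
  [[0.0007, 0, -0.023], 0],
  [[0.0007, 0, -0.025], 0],
  [[0.0007, 0, -0.027], 0],
  [[0.0007, 0, -0.029], 0],
  [[0.0007, 0, -0.031], 0],
  [[0.0007, 0, -0.031], 0],
])

```text
time: 9.55
position: [0.52, 0.0093, 0.0594]
tool_rot: [-1.503, -2.759, 0.0]
ft_force: [-0.8, -0.3, -0.6]
grip_width: 0.162
```

```bash
python3 st.py
```

```text
{'time': 9.55, 'position': [0.52, 0.0093, 0.0594], 'tool_rot': [-1.5028, -2.7585, 0.0001], 'ft_force': [-0.8272, -0.3256, -0.5635], 'torque': [0.0888, 0.0624, -0.0491], 'grip_width': 0.1615} jaw 122.84 off [-0.9883127  -0.47593637 23.77828451]
```

carry_out([
  [[0.0009, 0.0005, -0.001], 0],
  [[0.0009, 0.0005, -0.002], 0],
  [[0.0009, 0.0005, -0.003], 0],
  [[0.0009, 0.0005, -0.004], 0],
  [[0.0009, 0.0005, -0.005], 0],
  [[0.0009, 0.0005, -0.005], 0],
])

```text
time: 10.15
position: [0.5209, 0.0098, 0.0544]
tool_rot: [-1.503, -2.759, 0.0]
ft_force: [-0.1, -0.4, -0.6]
grip_width: 0.161
```

carry_out([
  [[0, 0, -0.0005], 0],
  [[0, 0, -0.001], 0],
  [[0, 0, -0.001], 0],
])

```text
time: 10.45
position: [0.521, 0.0099, 0.0535]
tool_rot: [-1.503, -2.759, 0.0]
ft_force: [-0.9, 0.2, -1.2]
grip_width: 0.162
```

```bash
python3 st.py
```

```text
{'time': 10.45, 'position': [0.521, 0.0099, 0.0535], 'tool_rot': [-1.5027, -2.7588, 0.0], 'ft_force': [-0.9112, 0.2382, -1.2089], 'torque': [0.1348, 0.0304, -0.034], 'grip_width': 0.1621} jaw 122.85 off [8.10513484e-03 5.72775839e-02 1.79171683e+01]
```

Underside at 17.9 mm with no contact yet, so I'm continuing in half-millimetre steps.

carry_out([
  [[0, 0, -0.0003], 0],
  [[0, 0, -0.0006], 0],
  [[0, 0, -0.0006], 0],
])

```text
time: 10.75
position: [0.521, 0.0098, 0.0529]
tool_rot: [-1.503, -2.759, 0.0]
ft_force: [0.2, -1.1, -1.1]
grip_width: 0.161
```

carry_out([
  [[0, 0, -0.0003], 0],
  [[0, 0, -0.0006], 0],
  [[0, 0, -0.0006], 0],
])

```text
time: 11.05
position: [0.5211, 0.0098, 0.0524]
tool_rot: [1.503, 2.759, 0.0]
ft_force: [0.1, 0.2, -0.3]
grip_width: 0.154
```

```bash
python3 st.py
```

```text
{'time': 11.05, 'position': [0.5211, 0.0098, 0.0524], 'tool_rot': [1.5029, 2.7588, 0.0002], 'ft_force': [0.06, 0.1614, -0.3196], 'torque': [0.0733, 0.1438, 0.0267], 'grip_width': 0.1536} jaw 122.84 off [ 0.11279072  0.03119597 16.83719861]
```

carry_out([
  [[0, 0, -0.0003], 0],
  [[0, 0, -0.0006], 0],
  [[0, 0, -0.0006], 0],
])

```text
time: 11.35
position: [0.5212, 0.0099, 0.0522]
tool_rot: [1.503, 2.759, 0.0]
ft_force: [-0.7, 0.6, 2.6]
grip_width: 0.157
```

carry_out([
  [[0, 0, -0.0003], 0],
  [[0, 0, -0.0006], 0],
  [[0, 0, -0.0006], 0],
])

```text
time: 11.65
position: [0.5213, 0.0099, 0.052]
tool_rot: [1.503, 2.759, 0.001]
ft_force: [-1.8, -0.4, 6.7]
grip_width: 0.162
```

```bash
python3 st.py
```

```text
{'time': 11.65, 'position': [0.5213, 0.0099, 0.052], 'tool_rot': [1.5028, 2.7587, 0.0007], 'ft_force': [-1.81, -0.4257, 6.668], 'torque': [0.0522, 0.5896, 0.0511], 'grip_width': 0.1617} jaw 122.84 off [ 0.29848824  0.06740447 16.35670424]
```

carry_out([
  [[0, 0, 0.0003], -0.03],
  [[0, 0, 0.0002], -0.06],
  [[0, 0, 0.0001], -0.1],
  [[0, 0, 0], -0.14],
  [[0, 0, -0.0002], -0.17],
  [[0, 0, -0.0002], -0.17],
])

```text
time: 12.25
position: [0.5218, 0.0094, 0.0514]
tool_rot: [1.732, 2.619, 0.001]
ft_force: [0.3, -1.4, 5.3]
grip_width: 0.158
```

```bash
python3 st.py
```

```text
{'time': 12.25, 'position': [0.5218, 0.0094, 0.0514], 'tool_rot': [1.7324, 2.619, 0.0009], 'ft_force': [0.3048, -1.3728, 5.3224], 'torque': [-0.493, 0.01, 0.0357], 'grip_width': 0.1578} jaw 113.03 off [ 0.82131029 -0.3592903  15.82675022]
```

carry_out([
  [[-0.0002, 0.0001, 0], -0.04],
  [[-0.0004, 0.0003, -0.0002], -0.08],
  [[-0.0004, 0.0003, -0.0003], -0.12],
  [[-0.0004, 0.0003, -0.0005], -0.16],
  [[-0.0004, 0.0003, -0.0006], -0.2],
  [[-0.0004, 0.0003, -0.0006], -0.2],
])

```text
time: 12.85
position: [0.5211, 0.0108, 0.0506]
tool_rot: [1.985, 2.435, 0.002]
ft_force: [-0.2, 1.2, 4.7]
grip_width: 0.159
```

```bash
python3 st.py
```

```text
{'time': 12.85, 'position': [0.5211, 0.0108, 0.0506], 'tool_rot': [1.9848, 2.4349, 0.0021], 'ft_force': [-0.2497, 1.1943, 4.7281], 'torque': [0.0898, -0.0742, -0.1102], 'grip_width': 0.1585} jaw 101.63 off [ 0.13960014  0.98055982 15.01180969]
```

carry_out([
  [[0, -0.0004, 0], -0.03],
  [[0, -0.0007, -0.0002], -0.06],
  [[0, -0.0007, -0.0003], -0.09],
  [[0, -0.0007, -0.0005], -0.12],
  [[0, -0.0007, -0.0005], -0.12],
])

```text
time: 13.35
position: [0.521, 0.0091, 0.0502]
tool_rot: [2.129, 2.309, 0.0]
ft_force: [0.5, -0.1, 5.6]
grip_width: 0.16
```

```bash
python3 st.py
```

```text
{'time': 13.35, 'position': [0.521, 0.0091, 0.0502], 'tool_rot': [2.1292, 2.3091, 0.0005], 'ft_force': [0.4924, -0.1113, 5.6377], 'torque': [-0.1988, -0.2133, -0.0304], 'grip_width': 0.1595} jaw 94.64 off [ 0.01642974 -0.73540085 14.57367616]
```

carry_out([
  [[0, 0.0002, 0], -0.03],
  [[0, 0.0004, -0.0002], -0.06],
  [[0, 0.0004, -0.0003], -0.09],
  [[0, 0.0004, -0.0003], -0.09],
])

```text
time: 13.75
position: [0.5207, 0.0093, 0.0498]
tool_rot: [2.231, 2.211, -0.0]
ft_force: [0.9, -1.0, 5.8]
grip_width: 0.158
```

```bash
python3 st.py
```

```text
{'time': 13.75, 'position': [0.5207, 0.0093, 0.0498], 'tool_rot': [2.2314, 2.211, -0.0004], 'ft_force': [0.8783, -1.0267, 5.7732], 'torque': [-0.2307, -0.0748, -0.0803], 'grip_width': 0.1579} jaw 89.48 off [-0.29842151 -0.49762505 14.17064454]
```

carry_out([
  [[0, 0, -0.0001], -0.03],
  [[0, 0, -0.0002], -0.06],
  [[0, 0, -0.0003], -0.09],
  [[0, 0, -0.0003], -0.09],
])

```text
time: 14.15
position: [0.5206, 0.0095, 0.0494]
tool_rot: [2.329, 2.109, -0.0]
ft_force: [0.8, -0.8, 6.5]
grip_width: 0.16
```

```bash
python3 st.py
```

```text
{'time': 14.15, 'position': [0.5206, 0.0095, 0.0494], 'tool_rot': [2.3288, 2.1086, -0.0003], 'ft_force': [0.8132, -0.779, 6.4672], 'torque': [-0.134, -0.0347, -0.1389], 'grip_width': 0.1601} jaw 84.32 off [-0.39773562 -0.31927757 13.82185128]
```

carry_out([
  [[0.0002, 0.0002, -0.0001], -0.03],
  [[0.0003, 0.0002, -0.0002], -0.06],
  [[0.0003, 0.0002, -0.0003], -0.09],
  [[0.0003, 0.0002, -0.0003], -0.09],
])

```text
time: 14.55
position: [0.5207, 0.0094, 0.0491]
tool_rot: [2.421, 2.002, -0.001]
ft_force: [0.8, -0.8, 5.4]
grip_width: 0.159
```

```bash
python3 st.py
```

```text
{'time': 14.55, 'position': [0.5207, 0.0094, 0.0491], 'tool_rot': [2.4213, 2.0017, -0.0013], 'ft_force': [0.8149, -0.8377, 5.4124], 'torque': [-0.3313, 0.0857, -0.0129], 'grip_width': 0.1586} jaw 79.16 off [-0.29779235 -0.4050441  13.49627905]
```

carry_out([
  [[0, 0, -0.0001], -0.03],
  [[0, 0, -0.0002], -0.06],
  [[0, 0, -0.0002], -0.06],
])

```text
time: 14.85
position: [0.5207, 0.0095, 0.0488]
tool_rot: [-2.48, -1.928, 0.001]
ft_force: [0.7, -1.2, 6.0]
grip_width: 0.159
```

```bash
python3 st.py
```

```text
{'time': 14.85, 'position': [0.5207, 0.0095, 0.0488], 'tool_rot': [-2.4802, -1.9282, 0.0012], 'ft_force': [0.7382, -1.1667, 5.9766], 'torque': [-0.2318, 0.0619, 0.0002], 'grip_width': 0.159} jaw 75.73000000000002 off [-0.3137967  -0.31508418 13.24519799]
```

carry_out([
  [[0, 0, -0.0001], -0.03],
  [[0, 0, -0.0002], -0.06],
  [[0, 0, -0.0002], -0.06],
])

```text
time: 15.15
position: [0.5207, 0.0095, 0.0486]
tool_rot: [-2.537, -1.853, 0.001]
ft_force: [0.0, -1.1, 5.0]
grip_width: 0.16
```

```bash
python3 st.py
```

```text
{'time': 15.15, 'position': [0.5207, 0.0095, 0.0486], 'tool_rot': [-2.5369, -1.853, 0.0012], 'ft_force': [0.0195, -1.0643, 4.9835], 'torque': [-0.2566, 0.0414, -0.006], 'grip_width': 0.1599} jaw 72.29000000000002 off [-0.33725012 -0.29208708 13.02900439]
```

carry_out([
  [[0, 0, -0.0001], -0.03],
  [[0, 0, -0.0003], -0.06],
  [[0, 0, -0.0003], -0.06],
])

```text
time: 15.45
position: [0.5205, 0.0094, 0.0484]
tool_rot: [-2.591, -1.776, 0.002]
ft_force: [-1.4, -0.8, 6.7]
grip_width: 0.158
```

```bash
python3 st.py
```

```text
{'time': 15.45, 'position': [0.5205, 0.0094, 0.0484], 'tool_rot': [-2.5911, -1.7762, 0.002], 'ft_force': [-1.3841, -0.828, 6.7199], 'torque': [-0.2182, 0.2947, 0.0672], 'grip_width': 0.1575} jaw 68.86000000000001 off [-0.52798188 -0.44164443 12.82955622]
```

carry_out([
  [[0, 0, -0.0001], -0.03],
  [[0, 0, -0.0002], -0.06],
  [[0, 0, -0.0002], -0.06],
])

```text
time: 15.75
position: [0.5203, 0.0092, 0.0483]
tool_rot: [-2.642, -1.699, 0.003]
ft_force: [-1.4, -2.0, 8.1]
grip_width: 0.156
```

```bash
python3 st.py
```

```text
{'time': 15.75, 'position': [0.5203, 0.0092, 0.0483], 'tool_rot': [-2.6425, -1.699, 0.0028], 'ft_force': [-1.3959, -1.9727, 8.0617], 'torque': [-0.2551, 0.4087, 0.3556], 'grip_width': 0.1559} jaw 65.48000000000002 off [-0.72180874 -0.58558592 12.69014466]
```

Twist jumped from about -0.05 to +0.36 N m, and the lid was pushed sideways about 0.5 mm. The bar is only about 47° past the plate's long side. I'm backing off, easing the down-force, and testing once more at the same place with the lid re-centred.

carry_out([
  [[0.0002, 0.0002, 0.0004], 0.06],
  [[0.0004, 0.0004, 0.0008], 0.12],
  [[0.0004, 0.0004, 0.0008], 0.12],
])

```text
time: 16.05
position: [0.5207, 0.01, 0.0487]
tool_rot: [-2.535, -1.855, 0.002]
ft_force: [-1.2, -1.4, 5.2]
grip_width: 0.157
```

```bash
python3 st.py
```

```text
{'time': 16.05, 'position': [0.5207, 0.01, 0.0487], 'tool_rot': [-2.5353, -1.8545, 0.0021], 'ft_force': [-1.1813, -1.4114, 5.1979], 'torque': [-0.2669, 0.1782, 0.078], 'grip_width': 0.1566} jaw 72.37 off [-0.26509525  0.17343616 13.11842543]
```

carry_out([
  [[0, 0, -0.0001], -0.03],
  [[0, 0, -0.0002], -0.06],
  [[0, 0, -0.0002], -0.06],
])

```text
time: 16.35
position: [0.5205, 0.0094, 0.0485]
tool_rot: [-2.592, -1.775, 0.003]
ft_force: [-1.3, -1.0, 6.4]
grip_width: 0.161
```

```bash
python3 st.py
```

```text
{'time': 16.35, 'position': [0.5205, 0.0094, 0.0485], 'tool_rot': [-2.5921, -1.7746, 0.0035], 'ft_force': [-1.2839, -0.9894, 6.4367], 'torque': [-0.4997, 0.3321, 0.0316], 'grip_width': 0.1613} jaw 68.79000000000002 off [-0.54098454 -0.3513175  12.87513955]
```

carry_out([
  [[0, 0, -0.0001], -0.02],
  [[0, 0, -0.0002], -0.04],
  [[0, 0, -0.0002], -0.04],
])

```text
time: 16.65
position: [0.5203, 0.0094, 0.0484]
tool_rot: [-2.626, -1.724, 0.004]
ft_force: [-2.1, -2.7, 7.0]
grip_width: 0.157
```

```bash
python3 st.py
```

```text
{'time': 16.65, 'position': [0.5203, 0.0094, 0.0484], 'tool_rot': [-2.6262, -1.7236, 0.0041], 'ft_force': [-2.1373, -2.6636, 6.973], 'torque': [-0.4322, 0.545, 0.2793], 'grip_width': 0.1569} jaw 66.55000000000001 off [-0.71376919 -0.38268679 12.77743197]
```

carry_out([
  [[-0.0003, -0.0003, 0.0003], 0.06],
  [[-0.0006, -0.0006, 0.0005], 0.06],
  [[-0.0006, -0.0006, 0.0005], 0.06],
])

```text
time: 16.95
position: [0.5204, 0.0095, 0.0486]
tool_rot: [-2.574, -1.802, 0.001]
ft_force: [-0.8, -1.2, 3.4]
grip_width: 0.161
```

```bash
python3 st.py
```

```text
{'time': 16.95, 'position': [0.5204, 0.0095, 0.0486], 'tool_rot': [-2.5735, -1.8017, 0.0013], 'ft_force': [-0.811, -1.2183, 3.3758], 'torque': [-0.2851, 0.0038, 0.0883], 'grip_width': 0.1608} jaw 69.99000000000001 off [-0.64201574 -0.29512184 13.04958034]
```

carry_out([
  [[0, 0, -0.0001], -0.03],
  [[0, 0, -0.0002], -0.06],
  [[0, 0, -0.0002], -0.06],
])

```text
time: 17.25
position: [0.5201, 0.0095, 0.0485]
tool_rot: [-2.625, -1.725, 0.002]
ft_force: [-1.7, -3.4, 3.8]
grip_width: 0.163
```

```bash
python3 st.py
```

```text
{'time': 17.25, 'position': [0.5201, 0.0095, 0.0485], 'tool_rot': [-2.6255, -1.7248, 0.0023], 'ft_force': [-1.747, -3.3927, 3.8387], 'torque': [-0.4852, 0.3723, 0.2363], 'grip_width': 0.1625} jaw 66.60000000000002 off [-0.87246112 -0.33783362 12.86679203]
```

It stopped at the same angle three times, with a sideways push and well short of square across the plate. The lid is faulty, so it goes in the dish. I'm unscrewing it now.

carry_out([
  [[0.0003, 0.0002, 0.0005], 0.05],
  [[0.0005, 0.0002, 0.0009], 0.11],
  [[0.0005, 0.0002, 0.0011], 0.17],
  [[0.0005, 0.0002, 0.0013], 0.23],
  [[0.0005, 0.0002, 0.0015], 0.29],
  [[0.0005, 0.0002, 0.0018], 0.35],
  [[0.0005, 0.0002, 0.002], 0.41],
  [[0.0005, 0.0002, 0.0022], 0.47],
  [[0.0005, 0.0002, 0.0022], 0.47],
])

```text
time: 18.15
position: [0.5209, 0.0107, 0.0505]
tool_rot: [-2.15, -2.289, -0.0]
ft_force: [-0.3, -0.4, 1.2]
grip_width: 0.157
```

```bash
python3 st.py
```

```text
{'time': 18.15, 'position': [0.5209, 0.0107, 0.0505], 'tool_rot': [-2.1498, -2.2892, -0.0003], 'ft_force': [-0.308, -0.4326, 1.1811], 'torque': [0.0989, -0.0112, 0.0527], 'grip_width': 0.1575} jaw 93.60000000000002 off [-0.12319306  0.93289591 14.87777979]
```

carry_out([
  [[0, -0.0005, 0.0002], 0.06],
  [[0, -0.0007, 0.0005], 0.12],
  [[0, -0.0007, 0.0007], 0.18],
  [[0, -0.0007, 0.0009], 0.24],
  [[0, -0.0007, 0.0012], 0.3],
  [[0, -0.0007, 0.0014], 0.36],
  [[0, -0.0007, 0.0016], 0.42],
  [[0, -0.0007, 0.002], 0.5],
  [[0, -0.0007, 0.002], 0.5],
])

```text
time: 19.05
position: [0.5209, 0.0099, 0.0525]
tool_rot: [-1.518, -2.749, -0.0]
ft_force: [-0.2, 0.9, -1.2]
grip_width: 0.155
```

```bash
python3 st.py
```

```text
{'time': 19.05, 'position': [0.5209, 0.0099, 0.0525], 'tool_rot': [-1.5178, -2.7495, -0.0003], 'ft_force': [-0.2433, 0.9248, -1.1965], 'torque': [0.0649, 0.0426, -0.0077], 'grip_width': 0.1553} jaw 122.19999999999999 off [-0.13462233  0.09907905 16.91558741]
```

Now I lift gently by 2 mm and check the pull.

carry_out([
  [[0, 0, 0.0005], 0.011],
  [[0, 0, 0.001], 0.011],
  [[0, 0, 0.0015], 0.011],
  [[0, 0, 0.002], 0.011],
  [[0, 0, 0.002], 0.011],
])

```text
time: 19.55
position: [0.5213, 0.0094, 0.0551]
tool_rot: [1.502, 2.759, 0.0]
ft_force: [0.6, -0.2, -1.7]
grip_width: 0.16
```

carry_out([
  [[0, 0, 0.001], 0],
  [[0, 0, 0.002], 0],
  [[0, 0, 0.003], 0],
  [[0, 0, 0.004], 0],
  [[0, 0, 0.004], 0],
])

```text
time: 20.05
position: [0.5214, 0.0094, 0.0592]
tool_rot: [1.501, 2.759, 0.0]
ft_force: [-0.6, 0.3, -0.3]
grip_width: 0.159
```

carry_out([
  [[0, 0, 0.04], 0],
  [[0, 0, 0.08], 0],
  [[0.01, 0.02, 0.11], 0],
  [[0.03, 0.06, 0.12], 0],
  [[0.05, 0.1, 0.12], 0],
  [[0.07, 0.14, 0.12], 0],
  [[0.09, 0.18, 0.12], 0],
  [[0.11, 0.21, 0.12], 0],
  [[0.127, 0.244, 0.12], 0],
  [[0.127, 0.244, 0.1], 0],
  [[0.127, 0.244, 0.07], 0],
  [[0.127, 0.244, 0.05], 0],
  [[0.127, 0.244, 0.05], 0],
  [[0.127, 0.244, 0.05], 0],
])

```text
time: 21.45
position: [0.6483, 0.2533, 0.109]
tool_rot: [-1.501, -2.759, 0.001]
ft_force: [1.1, -0.4, -0.1]
grip_width: 0.164
```

```bash
python3 st.py
python3 - <<'E'
from h import *
d=grab('wrist');a=grab('scene')
cv2.imwrite('pics/k.png',np.hstack([cv2.resize(d['pixels'],(400,300)),cv2.resize(a['pixels'][150:300,230:430],(400,300))]))
E
```

```text
{'time': 21.45, 'position': [0.6483, 0.2533, 0.109], 'tool_rot': [-1.5014, -2.7592, 0.0006], 'ft_force': [1.0781, -0.4301, -0.1372], 'torque': [0.0668, 0.0514, -0.0149], 'grip_width': 0.1642} jaw 122.9 off [127.25754873 243.48525518  73.4334391 ]
```

View pics/k.png

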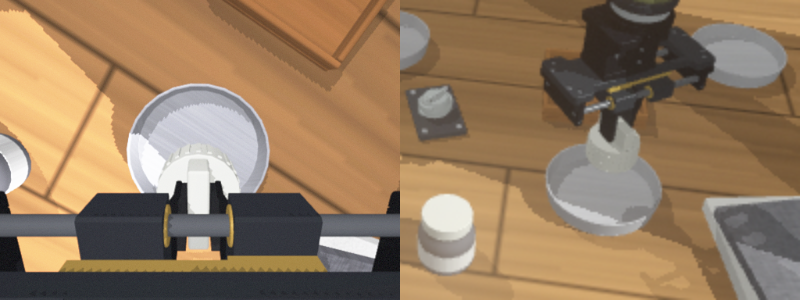

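The wrist view shows the dish rim spanning x 128–270 with its top at y=84, and the lid above its near side. The scene view shows the lid hanging over the dish.

Run:
```python
from h import *
d=load('wrist')
p=np.array([plane(d,(x*1.28,y*1.28),.026)[:2] for x,y in[(128,150),(270,150),(198,84),(150,100),(248,102)]])
A=np.c_[2*p,np.ones(5)];s=np.linalg.lstsq(A,(p**2).sum(1),rcond=None)[0];print(s[:2],np.sqrt(s[2]+s[:2]@s[:2]))
```

```text
[0.64542111 0.25239809] 0.0741900328347436
```

carry_out([
  [[-0.003, -0.001, -0.02], 0],
  [[-0.003, -0.001, -0.04], 0],
  [[-0.003, -0.001, -0.055], 0],
  [[-0.003, -0.001, -0.062], 0],
  [[-0.003, -0.001, -0.066], 0],
  [[-0.003, -0.001, -0.067], 0],
  [[-0.003, -0.001, -0.067], 0],
])

```text
time: 22.25
position: [0.6458, 0.2526, 0.0428]
tool_rot: [1.501, 2.759, 0.002]
ft_force: [0.7, -1.2, -0.6]
grip_width: 0.162
```

carry_out([
  [[0, 0, -0.0005], 0],
  [[0, 0, -0.001], 0],
  [[0, 0, -0.0015], 0],
  [[0, 0, -0.0015], 0],
])

```text
time: 22.65
position: [0.6453, 0.2524, 0.0406]
tool_rot: [1.501, 2.76, 0.0]
ft_force: [-0.8, -0.1, -1.2]
grip_width: 0.159
```

carry_out([
  [[0, 0, -0.0005], 0],
  [[0, 0, -0.001], 0],
  [[0, 0, -0.001], 0],
])

```text
time: 22.95
position: [0.6454, 0.2524, 0.0399]
tool_rot: [1.501, 2.759, 0.001]
ft_force: [-0.5, -1.1, 0.8]
grip_width: 0.159
```

carry_out([
  [[0, 0, -0.0005], 0],
  [[0, 0, -0.001], 0],
  [[0, 0, -0.001], 0],
])

```text
time: 23.25
position: [0.6456, 0.2525, 0.0397]
tool_rot: [1.501, 2.759, 0.001]
ft_force: [-1.6, -0.3, 5.8]
grip_width: 0.157
```

carry_out([
  [[0, 0, 0.0007], 0],
  [[0, 0, 0.0007], 0],
  [[0, 0, 0.0007], 0],
  [[0, 0, 0.0007], 0],
  [[0, 0, 0.0007], 0],
  [[0, 0, 0.0007], 0],
  [[0, 0, 0.0007], 0],
  [[0, 0, 0.0007], 0],
], grip=0)

```text
time: 24.05
position: [0.6453, 0.2524, 0.0392]
tool_rot: [-1.501, -2.76, -0.0]
ft_force: [-0.2, 0.4, -0.7]
grip_width: 0.5
```

carry_out([
  [[0, 0, 0.01], 0],
  [[0, 0, 0.03], 0],
  [[0, 0, 0.06], 0],
  [[0, 0, 0.1], 0],
  [[0, 0, 0.14], 0],
  [[0, 0, 0.18], 0],
  [[-0.04, -0.01, 0.2], 0],
  [[-0.08, -0.01, 0.2], 0],
  [[-0.12, -0.01, 0.2], 0],
  [[-0.12, -0.01, 0.2], 0],
  [[-0.12, -0.01, 0.2], 0],
  [[-0.12, -0.01, 0.2], 0],
])

```text
time: 25.25
position: [0.5265, 0.2421, 0.24]
tool_rot: [1.502, 2.758, 0.002]
ft_force: [1.4, -0.9, 0.4]
grip_width: 0.496
```

```bash
python3 st.py
python3 - <<'E'
from h import *
d=grab('side');a=grab('scene')
cv2.imwrite('pics/l.png',np.hstack([cv2.resize(d['pixels'],(400,300)),cv2.resize(a['pixels'],(400,300))]))
E
```

```text
{'time': 25.25, 'position': [0.5265, 0.2421, 0.24], 'tool_rot': [1.5019, 2.7577, 0.002], 'ft_force': [1.4159, -0.9226, 0.3877], 'torque': [0.0696, 0.0246, -0.0048], 'grip_width': 0.4962} jaw 122.85 off [  5.51959583 232.32339453 204.40665951]
```

View pics/l.png

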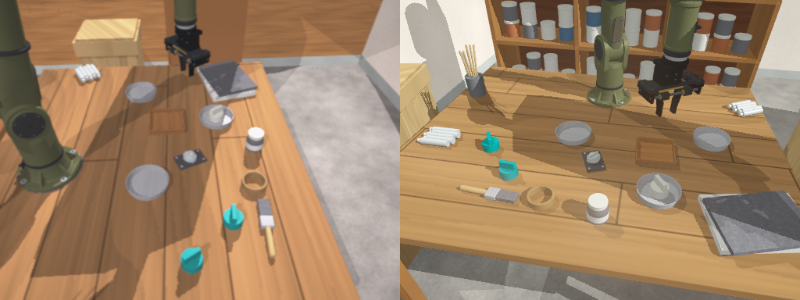

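Both views show the lid upright in the farthest dish, at side (216,116) and scene (658,188). Everything else is where it was and the robot is clear.

```bash
python3 -c "
from bench import ticket; print(ticket.close_job())"
```

```text
the job is handed in; nothing more can be done
None
```

The lid is faulty: it stopped short on the gauge, so I unscrewed it and set it upright in the steel dish farthest from the base. The job is handed in at about 25 s of robot time.

- **The stop:** It landed with its underside at about 16.5 mm, set about 10° counter-clockwise of the plate's long side, and ran freely for about 54°. It then stopped solidly, with twist rising from about 0 to +0.36 N m and a sideways push. That is about 57° after landing, but only about 47° past the plate's long side. Two gentle retries with small sideways shifts stopped at the same place, and a good lid would have turned 80–100°. The largest force I read on the gauge was about 8.5 N.
- **Last checks:** The final side and scene pictures show the lid upright in the dish, the other things where they were, and the gripper well clear. The gripper showed no contact force.
- **What disagreed:** The underside at the stop measured about 12.8 mm, against about 14 mm expected for a faulty lid. That is still above the 12 mm limit for home, and I judged by angle, twist and side push. The fixed cameras put the gauge about 6 mm from where the wrist camera did. I used the wrist camera, and the lid landed cleanly.

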